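# Draw the long culture tube from the sloping rack and hold it upright over the bowl

### The job

Draw the long culture tube out of the sloping rack, turn it upright with its cap up, and hold it still over the middle of the small steel bowl with its foot a few centimetres clear above the rim, so that it can drip off. Finish while still holding it there: do not put it down or let go. Leave the two short tubes in the rack and do not disturb the rack, the bowl or the beaker.

Things in the scene. Friction and masses are not known exactly. Their poses are not given: they have to be found in the camera images.
- long_tube_mid (a point): centre of the long culture tube: glass with pale solid filling, 170 mm long, 20 mm across, with a ribbed grey screw cap (the last 26 mm, 23 mm across); 50 g, loose. z axis from foot to cap, each 85 mm from here. It starts in a bore of the rack, leaning about 0.57 rad from vertical, cap up and away from the robot; 42 mm deep, 128 mm stands out. Grip high on the glass, lest the cap meet the palm.
- long_tube_foot (a point): lowest point of the long tube's rounded foot, on its axis, 85 mm from its centre; z axis along the tube towards the cap
- short_tube_a_mid (a point): centre of one of the two short culture tubes: same tube but 120 mm long (60 mm each way from this point), z axis towards its cap; 78 mm of it stands out of the rack. Stays in the rack.
- short_tube_b_mid (a point): centre of the other short culture tube, just like the first. Stays in the rack.
- tube_rack: fixed rack: grey block 60x180x50 mm between aluminium ends on a base 85x190 mm, 85 mm high in all. Origin on the worktop below the block; x axis level, the way the tubes lean; y along the three bores (at y = -60, 0, 60 mm). The parallel bores, 22 mm wide (1 mm play a side) and 42 mm deep, slope 0.50 rad from vertical in the x-z plane. Which tube stands in which bore varies.
- steel_bowl: small round steel bowl, 95 mm across the rim and 39 mm high, loose on the worktop to the right of the rack; origin at the centre of its underside, z axis up. Behind and right of it stands a big bath 0.34 m high, its front about 0.48 m ahead of the robot's base
- beaker: low glass beaker, 53 mm across and 65 mm high, loose, between rack and bowl; origin at the centre of its underside. Only in the way: leave it.
Not all that is in view belongs to the job. Leave any black look-alike of the steel_bowl alone.

How it is judged:
By the outcome, as a careful person would: the job done as asked, in the order asked, and still so for the second after the job is handed in, while the arm keeps its last pose, push and grip.
It also fails if it takes over 46 s, if anything falls off the work surface, if the arm or the gripper's body presses on something with over 40 N, if the wrist force passes 120 N, or if a joint passes its speed limit or range.

### The arm

A 6-joint arm with a two-finger parallel gripper is mounted at the origin on a cart in front of the work surface, level with it; the furniture and walls round the work are solid. World frame = base frame: x ahead of the robot, y to its left, z up, the work surface at z = 0. Lengths are in mm, angles in rad, forces in N, time in s.
With the tool pointing down it reaches from about 275 to 975 mm from the base axis. Payload 8.4 kg.
Tool frame: the origin (TCP) lies midway between the tips of the shut fingers; the grasp point (between the pads) lies 19 mm behind it; x points along the fingers, y is the direction in which the jaws open and shut, and the axes are right-handed (so a half turn about x gives the same grasp; the last joint's range is limited). The gripper opens to 92 mm and grips with 3 to 60 N. Pads are 20 mm wide; open, the fingers measure 128 mm over their backs; the gripper's body (75 mm by 189 mm) begins 69 mm behind the grasp point.
Start: joints at [1.126, 0.353, 1.633, -0, 1.155, -0.002], TCP at [267.793, 564.725, 214.583] pointing down, gripper open.
Joint ranges: [-2.63, 2.63], [-0.92, 2.1], [0.06, 2.66], [-1.3, 4.44], [0, 2.69], [-3.02, 3.02]. Speed limits (rad/s): [2.22, 2.22, 2.79, 3.14, 3.14, 3.14].

### API

Orientations are given as a rotation vector (axis times angle).
In Python, from bench import manip gives the robot as it stands.
- The arm moves only by the tool jog_arm, never from a script. Its argument "plan" is a list of rows, each an object of numbers: "jaw": the finger opening in cm, from 0 to 9.19; "dx", "dy", "dz": the shift along the tool's x, y, z in cm; "rx", "ry", "rz": the turn, a rotation vector about the tool's x, y, z in degrees. In form: [{"jaw": .., "dx": .., "dy": .., "dz": .., "rx": .., "ry": .., "rz": ..}, ...]. A call has exactly 5 rows; each row is the pose to reach, as a shift and turn from the pose commanded when the call began, along the tool's axes at that moment; what a row does not reach only later rows make up. A row lasts 1/12 s, in which the tool goes at most 41.7 mm and 7.16 degrees, less where a joint would pass 70% of its speed; a pose out of reach is approached as far as the arm can. A call with a gripper value outside its range is refused whole. The fingers move at their own pace and stop on an object; "squeeze" is the grip in N (left out, the last holds). Time passes only in rows, so rows that repeat a pose let the fingers close, or fill a call up. It gives the time, the measured TCP pose, the force and the opening at its end, in the units of the state.
- manip.get_obs(): the state, without advancing time (a new reading comes with each control period).
- manip.capture(name): name is "scene" or "top" or "wrist"; returns a dict with "pixels" (480x640x3 uint8, blue, green, red), "fx", "fy", "cx", "cy" (pixels), "k1" (the pictures are not rectified: a ray, as slopes to the right and down, at radius r is drawn at 1 + k1 r^2 times it, then the intrinsics apply), "extrinsics" (4x4, takes a point from camera to world coordinates); the wrist camera has in their place "T_tool_cam" (4x4, takes a point from camera to tool coordinates, whose origin is the TCP and whose axes are the tool frame's). Camera axes: x right, y down, z forward; pixel columns grow to the right and rows downward; lengths in mm; the calibration is good to about 2 mm. A picture is of the moment at which its call begins: read the wrist's pose just before it. There is no depth.
- manip.finish_job(): hands the job in, once; it reports no verdict.
The state is a dict: "t": time; "joint_pos": joint angles; "qvel": joint speeds; "effort": joint torques, N m; "position": TCP position; "eef_rot": TCP orientation; "contact_force": force on the tool from outside, world axes, zero at the start; "ft_torque": the same for the moment, N m; "gripper_width": opening from 0.0 (shut) to 1.0 (fully open).
Only numpy, scipy, OpenCV 4.12 (cv2) and the standard library are available. Lean on these libraries where they do the work, as an engineer would, in place of code of your own. Each camera call takes 0.05 s, during which the arm holds its last target.

## Working session

There is one attempt and no reset: what is moved stays moved. The work goes in short steps, Python scripts to look and compute and a tool call to move; the robot and the scene stay as the last step left them, time stands still between calls to the robot, and variables do not carry over. Pictures are saved under pics/ and viewed, and the job is handed in when it is done.

Besides the shell and the picture viewer there is one more tool, called after "Emit:" as name(argument=value, ...), one argument or row to a line, values as JSON. jog_arm: Moves the arm, as the interface text tells. Its arguments: {"type":"object","properties":{"plan":{"type":"array","items":{"type":"object","properties":{"jaw":{"type":"number"},"dx":{"type":"number"},"dy":{"type":"number"},"dz":{"type":"number"},"rx":{"type":"number"},"ry":{"type":"number"},"rz":{"type":"number"}}}},"squeeze":{"type":"number"}},"required":["plan"]}

```bash
mkdir -p pics; ls; python3 - <<'E'
from bench import manip
import cv2,numpy as np
o=manip.get_obs()
print({k:np.round(v,3) for k,v in o.items()})
for n in("scene","top","wrist"):
    c=manip.capture(n); cv2.imwrite(f"pics/{n}0.png",c["pixels"])
    print(n,c["fx"],c["fy"],c["cx"],c["cy"],c["k1"]); print(np.round(c.get("extrinsics",c.get("T_tool_cam")),4).tolist())
E
```

```text
pics
{'t': np.float64(0.0), 'joint_pos': array([ 1.126,  0.354,  1.634, -0.   ,  1.155, -0.002]), 'qvel': array([-0.   , -0.001,  0.001, -0.002,  0.002, -0.001]), 'effort': array([-1.0000e-03, -5.9385e+01, -3.3421e+01,  7.0000e-02,  2.3000e-02,
       -0.0000e+00]), 'position': array([267.603, 564.266, 213.874]), 'eef_rot': array([ 0.346,  1.543, -0.348]), 'contact_force': array([-1.061,  0.41 , -0.878]), 'ft_torque': array([0.005, 0.03 , 0.019]), 'gripper_width': np.float64(1.0)}
scene 445.84195031798146 445.84195031798146 325.2376633915645 235.64440980298002 -0.01849051667223167
[[0.5963, -0.513, 0.6174, -8.5349], [-0.8027, -0.3748, 0.4639, -411.9048], [-0.0066, -0.7722, -0.6353, 631.973], [0.0, 0.0, 0.0, 1.0]]
top 551.5115290774486 551.5115290774486 326.9383910016077 246.4813366655846 0.009652389710913898
[[0.0195, -0.9924, 0.1214, 380.1618], [-0.9998, -0.0203, -0.0058, -8.7464], [0.0082, -0.1213, -0.9926, 1174.9093], [0.0, 0.0, 0.0, 1.0]]
wrist 400.37550454892846 400.37550454892846 321.6107151899007 244.4436965085062 -0.08382894708780167
[[0.0008, -0.2999, 0.954, -171.459], [1.0, 0.0004, -0.0007, -1.1158], [-0.0001, 0.954, 0.2999, -84.3269], [0.0, 0.0, 0.0, 1.0]]
```

View pics/scene0.png

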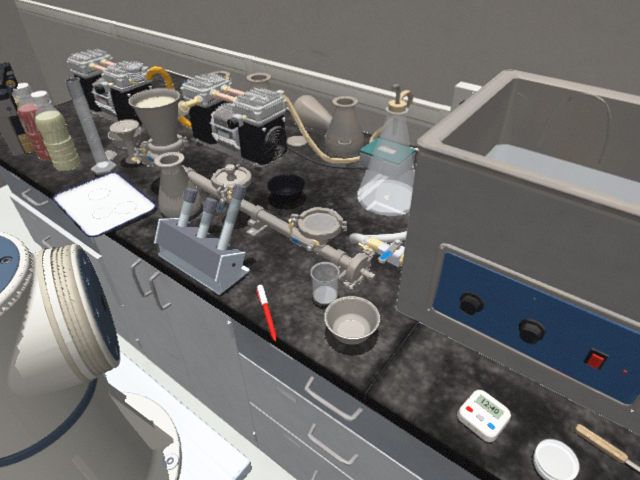

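View pics/top0.png

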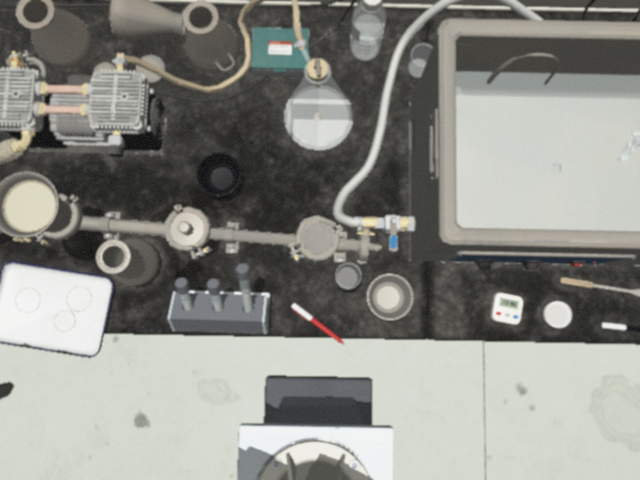

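View pics/wrist0.png

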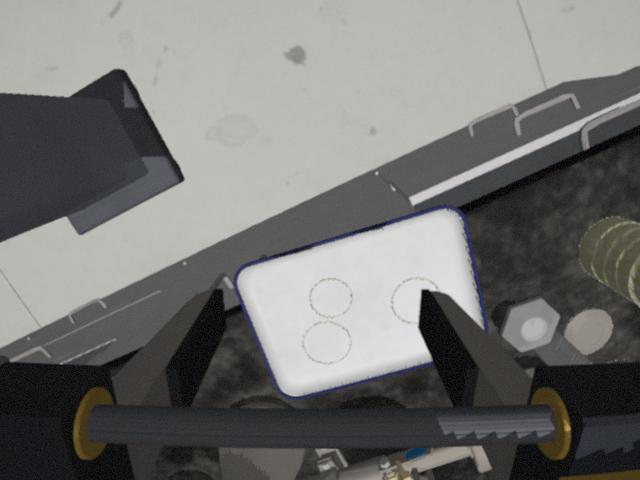

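The long tube is in the rack's right-hand bore: in top its cap is near (243,270) and its exit near (250,305). The bowl is at (390,297) and the beaker at (348,275). I'll zoom in for exact pixels.

```bash
python3 - <<'E'
import cv2
a=cv2.imread("pics/top0.png")[250:350,150:310]; b=cv2.imread("pics/scene0.png")[170:310,140:270]
cv2.imwrite("pics/tz.png",cv2.resize(a,None,fx=5,fy=5,interpolation=cv2.INTER_CUBIC))
cv2.imwrite("pics/sz.png",cv2.resize(b,None,fx=4.2,fy=4.2,interpolation=cv2.INTER_CUBIC))
a=cv2.imread("pics/top0.png")[250:340,320:430]; b=cv2.imread("pics/scene0.png")[250:370,290:400]
import numpy as np
cv2.imwrite("pics/bz.png",np.hstack([cv2.copyMakeBorder(cv2.resize(a,None,fx=3.6,fy=3.6),0,432-324,0,0,0),cv2.resize(b,None,fx=3.6,fy=3.6)]))
E
```

```text
(no output)
```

View pics/tz.png

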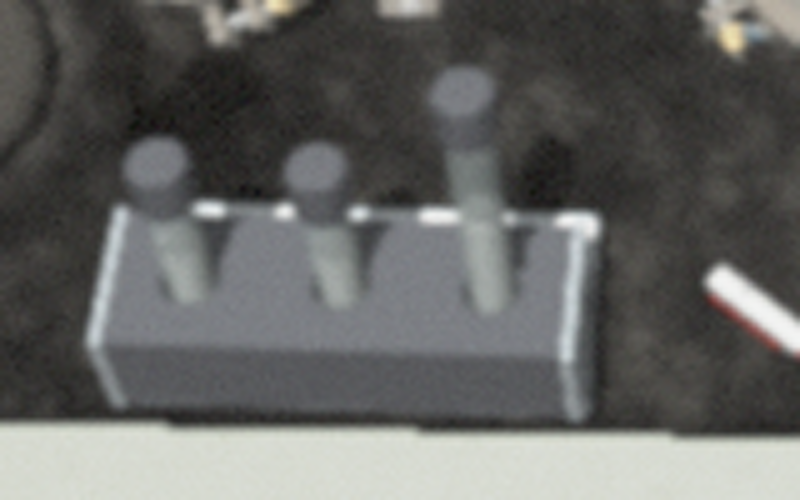

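View pics/sz.png

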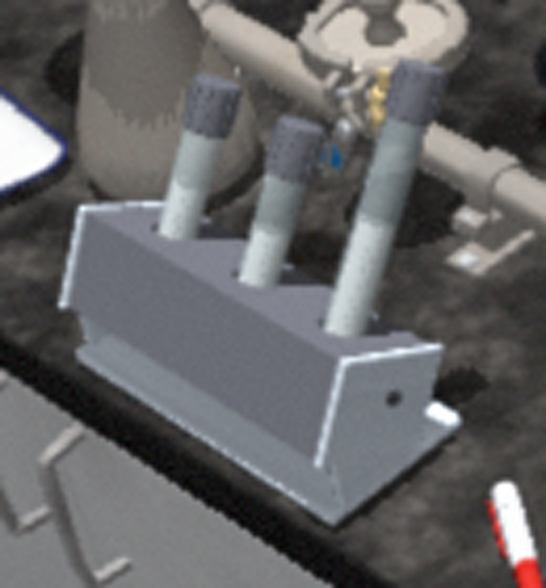

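View pics/bz.png

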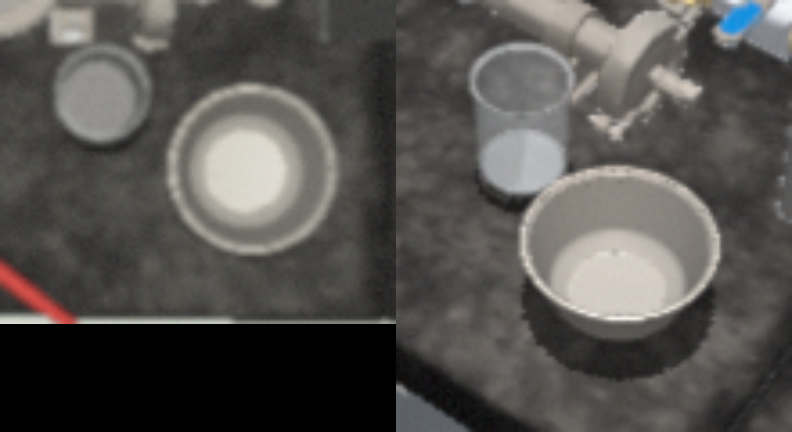

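```bash
cat > h.py <<'E'
import numpy as np,cv2
from scipy.spatial.transform import Rotation as R
C={'scene':(445.84195,325.23766,235.64441,-0.0184905,np.array([[0.5963,-0.513,0.6174,-8.5349],[-0.8027,-0.3748,0.4639,-411.9048],[-0.0066,-0.7722,-0.6353,631.973],[0,0,0,1]])),
'top':(551.51153,326.93839,246.48134,0.00965239,np.array([[0.0195,-0.9924,0.1214,380.1618],[-0.9998,-0.0203,-0.0058,-8.7464],[0.0082,-0.1213,-0.9926,1174.9093],[0,0,0,1]]))}
WF=(400.3755,321.6107,244.4437,-0.0838289,np.array([[0.0008,-0.2999,0.954,-171.459],[1,0.0004,-0.0007,-1.1158],[-0.0001,0.954,0.2999,-84.3269],[0,0,0,1]]))
def ray(c,u,v,T=None):
    f,cx,cy,k,E=C[c] if isinstance(c,str) else c
    if T is not None: E=T@E
    p=cv2.undistortPoints(np.array([[[u,v]]],float),np.array([[f,0,cx],[0,f,cy],[0,0,1]]),np.array([k,0,0,0]))[0,0]
    d=E[:3,:3]@np.array([p[0],p[1],1]); return E[:3,3],d/np.linalg.norm(d)
def plane(c,u,v,z,T=None):
    o,d=ray(c,u,v,T); return o+d*(z-o[2])/d[2]
def tri(rs):
    A=np.zeros((3,3));b=np.zeros(3)
    for o,d in rs: P=np.eye(3)-np.outer(d,d);A+=P;b+=P@o
    x=np.linalg.solve(A,b); return x,[np.linalg.norm((np.eye(3)-np.outer(d,d))@(x-o)) for o,d in rs]
def proj(c,P,T=None):
    f,cx,cy,k,E=C[c] if isinstance(c,str) else c
    if T is not None: E=T@E
    p=np.linalg.inv(E)@np.append(P,1); x=p[:2]/p[2]; x=x*(1+k*(x@x)); return np.array([cx,cy])+f*x
def tcp(o):
    T=np.eye(4);T[:3,:3]=R.from_rotvec(o['eef_rot']).as_matrix();T[:3,3]=o['position'];return T
E
python3 - <<'E'
from h import *
np.set_printoptions(precision=1,suppress=True)
def t2(n,a,b):
    x,e=tri([ray('top',*a),ray('scene',*b)]);print(n,x,e);return x
capT=t2('cap',(242.8,268.4),(239.5,185.7))
cb=t2('capbase',(244.4,279.6),(235.7,199.0))
ex=t2('exit',(248,310.6),(222.1,249.3))
print(np.linalg.norm(capT-ex),np.linalg.norm(capT-cb))
d=capT-ex; d/=np.linalg.norm(d);print('dir',np.round(d,3),np.arccos(d[2]))
# plane intersection
def pl(c,a,b):
    o,d1=ray(c,*a);_,d2=ray(c,*b);n=np.cross(d1,d2);return n/np.linalg.norm(n)
n=np.cross(pl('top',(242.8,268.4),(248,310.6)),pl('scene',(239.5,185.7),(222.1,249.3)));n/=np.linalg.norm(n);print('pl dir',np.round(n*np.sign(n[2]),3),np.arccos(abs(n[2])))
t2('bowl',(390,296.7),(352.1,318)); print(plane('top',390,296.7,39),plane('scene',352.1,318,39))
t2('beaker',(348.6,275),(325,271.4)); print(plane('top',348.6,275,65))
t2('rackR',(150+580/5,250+222/5),(140+438/4.2,170+347/4.2))
t2('rackL',(150+118/5,250+210/5),(140+155/4.2,170+203/4.2))
t2('rackRf',(150+568/5,250+357/5),(140+345/4.2,170+357/4.2))
t2('rackLf',(150+95/5,250+343/5),(140+82/4.2,170+208/4.2))
E
```

```text
cap [458.6 137.7 175.9] [np.float64(0.7651529148145618), np.float64(0.7651529148146082)]
capbase [440.8 135.7 156.4] [np.float64(0.9180745059156303), np.float64(0.9180745059155552)]
exit [386.2 137.2  68.8] [np.float64(3.2649254507098586), np.float64(3.2649254507097485)]
129.25769618462957 26.521705849465267
dir [0.6 0.  0.8] 0.594238440266597
pl dir [ 0.5 -0.   0.9] 0.5000893693313161
bowl [ 418.  -147.3   37.2] [np.float64(0.19021343845579047), np.float64(0.19021343845587976)]
[ 417.9 -146.9   39. ] [ 416.9 -148.2   39. ]
beaker [458.7 -59.8  66.5] [np.float64(0.1676998022762342), np.float64(0.16769980227620102)]
[458.9 -60.   65. ]
rackR [417.1 106.   55. ] [np.float64(0.08691206823828435), np.float64(0.08691206823822346)]
rackL [413.6 295.4  57. ] [np.float64(5.616765784904047), np.float64(5.616765784904104)]
rackRf [363.8 105.2  87.6] [np.float64(0.6286597966197556), np.float64(0.6286597966196971)]
rackLf [365.4 290.4  85.1] [np.float64(0.21170814790760012), np.float64(0.21170814790772932)]
```

```bash
python3 - <<'E'
from h import *
from bench import manip
o=manip.get_obs();np.set_printoptions(precision=3,suppress=True);print(tcp(o)[:3,:3])
E
```

```text
[[-0.     0.428  0.904]
 [-0.001  0.904 -0.428]
 [-1.    -0.001  0.   ]]
```

```bash
cat >> h.py <<'E'
def pose(p,beta,psi=0.,grasp=False):
    b,s=np.radians(beta),np.radians(psi)
    x=np.array([np.cos(b)*np.cos(s),np.cos(b)*np.sin(s),-np.sin(b)]);y=np.array([-np.sin(s),np.cos(s),0]);z=np.cross(x,y)
    T=np.eye(4);T[:3,:3]=np.c_[x,y,z];T[:3,3]=p
    if grasp: T[:3,3]+=19*x
    return T
def cmd(T,o=None):
    from bench import manip
    o=o or manip.get_obs(); A=np.linalg.inv(tcp(o))@T
    print('t',round(float(o['t']),2),'pos',np.round(o['position'],1),'d cm',np.round(A[:3,3]/10,2),'rot deg',np.round(np.degrees(R.from_matrix(A[:3,:3]).as_rotvec()),1),'j',np.round(o['joint_pos'],3),'F',np.round(o['contact_force'],1),'w',round(float(o['gripper_width']),3))
E
python3 - <<'E'
from h import *
cmd(pose((380,300,330),90))
cmd(pose((380,250,330),70))
E
```

```text
t 0.15 pos [267.6 564.4 214. ] d cm [-11.58 -19.09  21.48] rot deg [-25.4  -0.    0.1] j [ 1.126  0.354  1.634 -0.     1.155 -0.002] F [ 0.6  0.4 -0.5] w 1.005
t 0.15 pos [267.6 564.4 214. ] d cm [-11.57 -23.61  23.62] rot deg [-25.1 -19.7   4.5] j [ 1.126  0.354  1.634 -0.     1.155 -0.002] F [ 0.6  0.4 -0.5] w 1.005
```

Emit:
jog_arm(
  plan=[
    {"dx":-4,"jaw":4.5},
    {"dx":-8,"dy":-1,"dz":1,"rx":-6,"jaw":4.5},
    {"dx":-11.6,"dy":-5,"dz":5.5,"rx":-12,"jaw":4.5},
    {"dx":-11.6,"dy":-8,"dz":9,"rx":-18,"jaw":4.5},
    {"dx":-11.6,"dy":-11,"dz":12,"rx":-25,"jaw":4.5},
  ],
)

```text
validation failed for argument at $.pl...
```

```bash
python3 - <<'E'
from h import *
cmd(pose((400,137.5,260),70))
E
```

```text
t 0.15 pos [267.6 564.4 214. ] d cm [ -4.56 -32.91  30.25] rot deg [-25.1 -19.7   4.5] j [ 1.126  0.354  1.634 -0.     1.155 -0.002] F [ 0.6  0.4 -0.5] w 1.005
```

The call was refused on validation. I'll give every key in each row and see if that passes.

Emit:
jog_arm(
  plan=[
    {"jaw":4.5,"dx":-4,"dy":0,"dz":0,"rx":0,"ry":0,"rz":0},
    {"jaw":4.5,"dx":-8,"dy":-1,"dz":1,"rx":-6,"ry":0,"rz":0},
    {"jaw":4.5,"dx":-11.6,"dy":-4,"dz":4,"rx":-12,"ry":0,"rz":0},
    {"jaw":4.5,"dx":-11.6,"dy":-7,"dz":7,"rx":-18,"ry":0,"rz":0},
    {"jaw":4.5,"dx":-11.6,"dy":-10,"dz":10,"rx":-25,"ry":0,"rz":0},
  ],
)

```text
t: 0.57
position: [311.5, 444.1, 332.5]
eef_rot: [0.003, 1.568, 0.003]
contact_force: [-0.1, -0.3, 0.2]
gripper_width: 0.656
```

```bash
python3 - <<'E'
from h import *
cmd(pose((380,137.5,280),70))
E
```

```text
t 0.57 pos [311.5 444.1 332.5] d cm [  5.16 -30.67   6.84] rot deg [ -0.  -19.9  -0.2] j [ 0.956  0.126  1.666 -0.     1.345 -0.614] F [-0.1 -0.3  0.2] w 0.656
```

Emit:
jog_arm(
  plan=[
    {"jaw":4.5,"dx":0,"dy":-4,"dz":1,"rx":0,"ry":0,"rz":0},
    {"jaw":4.5,"dx":0,"dy":-8,"dz":2,"rx":0,"ry":-5,"rz":0},
    {"jaw":4.5,"dx":0,"dy":-12,"dz":3,"rx":0,"ry":-10,"rz":0},
    {"jaw":4.5,"dx":0,"dy":-16,"dz":4,"rx":0,"ry":-15,"rz":0},
    {"jaw":4.5,"dx":0,"dy":-20,"dz":4,"rx":0,"ry":-20,"rz":0},
  ],
)

```text
t: 0.98
position: [350.6, 242.1, 330.2]
eef_rot: [0.004, 1.217, -0.006]
contact_force: [-0.2, -0.7, 0.4]
gripper_width: 0.491
```

```bash
python3 - <<'E'
from h import *
cmd(pose((370,137.5,280),70))
E
```

```text
t 0.98 pos [350.6 242.1 330.2] d cm [  5.41 -10.45   0.14] rot deg [-0.4  0.3  0.1] j [ 0.817 -0.236  2.056 -0.29   1.092 -0.643] F [-0.2 -0.7  0.4] w 0.491
```

```bash
python3 - <<'E'
from h import *
T=pose((434,137.5,138),75,0,True); T[:3,3]-=100*T[:3,0]
cmd(T)
E
```

```text
t 0.98 pos [350.6 242.1 330.2] d cm [ 12.88 -10.42   1.97] rot deg [-0.4  5.3  0.1] j [ 0.817 -0.236  2.056 -0.29   1.092 -0.643] F [-0.2 -0.7  0.4] w 0.491
```

Emit:
jog_arm(
  plan=[
    {"jaw":4.5,"dx":1,"dy":-3,"dz":0.5,"rx":0,"ry":1,"rz":0},
    {"jaw":4.5,"dx":3,"dy":-6,"dz":1,"rx":0,"ry":3,"rz":0},
    {"jaw":4.5,"dx":6,"dy":-8.5,"dz":1.5,"rx":0,"ry":5,"rz":0},
    {"jaw":4.5,"dx":9,"dy":-10.4,"dz":2,"rx":-0.4,"ry":5.3,"rz":0},
    {"jaw":4.5,"dx":10.5,"dy":-10.4,"dz":2,"rx":-0.4,"ry":5.3,"rz":0},
  ],
)

```text
t: 1.4
position: [403.8, 136.0, 236.1]
eef_rot: [-0.001, 1.316, -0.005]
contact_force: [0.1, 0.1, -0.5]
gripper_width: 0.49
```

```bash
python3 - <<'E'
from h import *
from bench import manip
o=manip.get_obs()
cmd(pose((434,137.5,138),75,0,True),o)
for n in('wrist','scene','top'):
    c=manip.capture(n); cv2.imwrite(f"pics/{n}1.png",c["pixels"])
P=np.array([458.6,137.7,175.9]);d=np.array([.54,0,.842])
for s in(0,26,46,128): print(s,np.round(proj(WF,P-s*d,tcp(o)),0),np.round(proj('top',P-s*d),1),np.round(proj('scene',P-s*d),1))
E
```

```text
t 1.4 pos [403.8 136.  236.1] d cm [12.16  0.2   0.46] rot deg [-0.1 -0.4  0.2] j [ 0.409 -0.131  2.165 -0.136  0.879 -1.085] F [ 0.1  0.1 -0.5] w 0.49
0 [327. 309.] [242.5 268.7] [239.9 185.7]
26 [326. 273.] [243.9 277.2] [236.1 198.8]
46 [326. 247.] [245.  283.6] [233.1 208.8]
128 [326. 155.] [249.  307.7] [221.5 248.7]
```

View pics/wrist1.png

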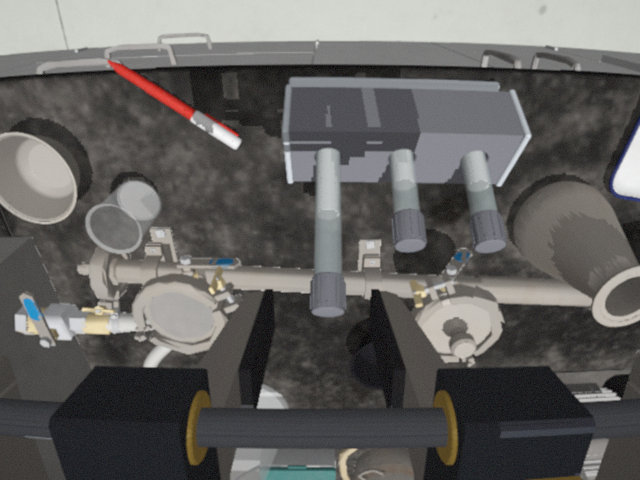

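View pics/scene1.png

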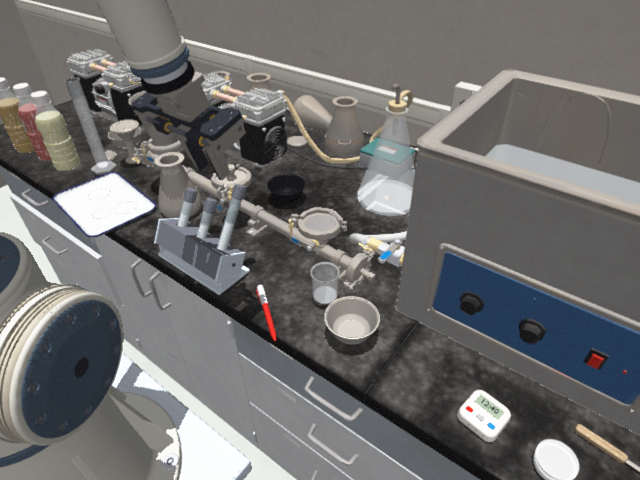

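In the wrist view the tube stands at column 328, with the cap's lower edge at row 273, as predicted to within 2 px. That puts it about 1 mm further in y. Approaching now.

Emit:
jog_arm(
  plan=[
    {"jaw":4.5,"dx":2,"dy":0.25,"dz":0.45,"rx":0,"ry":0,"rz":0},
    {"jaw":4.5,"dx":5,"dy":0.25,"dz":0.45,"rx":0,"ry":-0.4,"rz":0.2},
    {"jaw":4.5,"dx":8,"dy":0.25,"dz":0.45,"rx":0,"ry":-0.4,"rz":0.2},
    {"jaw":4.5,"dx":10.5,"dy":0.25,"dz":0.45,"rx":0,"ry":-0.4,"rz":0.2},
    {"jaw":4.5,"dx":12.2,"dy":0.25,"dz":0.45,"rx":0,"ry":-0.4,"rz":0.2},
  ],
)

```text
t: 1.97
position: [438.9, 142.8, 120.7]
eef_rot: [-0.001, 1.307, 0.003]
contact_force: [-1.1, 0.0, 0.7]
gripper_width: 0.489
```

```bash
python3 - <<'E'
from h import *
from bench import manip
o=manip.get_obs()
cmd(pose((434,138.5,138),75,0,True),o)
for n in('wrist','scene'):
    c=manip.capture(n)["pixels"]
    cv2.imwrite(f"pics/{n}2.png",c if n=='wrist' else cv2.resize(c[100:310,100:290],None,fx=2.8,fy=2.8))
P=np.array([458.6,137.7,175.9]);d=np.array([.54,0,.842])
for s in(0,26,46,128): print(s,np.round(proj(WF,P-s*d,tcp(o)),0))
print(proj(WF,tcp(o)[:3,3]-19*tcp(o)[:3,0],tcp(o)))
E
```

```text
t 1.97 pos [438.9 142.8 120.7] d cm [ 0.1  -0.43 -0.03] rot deg [ 0.1  0.1 -0.1] j [ 0.386  0.115  2.241 -0.186  0.548 -1.04 ] F [-1.1  0.   0.7] w 0.489
0 [312. 438.]
26 [312. 370.]
46 [313. 322.]
128 [314. 165.]
[324.46516013 325.59357006]
```

View pics/wrist2.png

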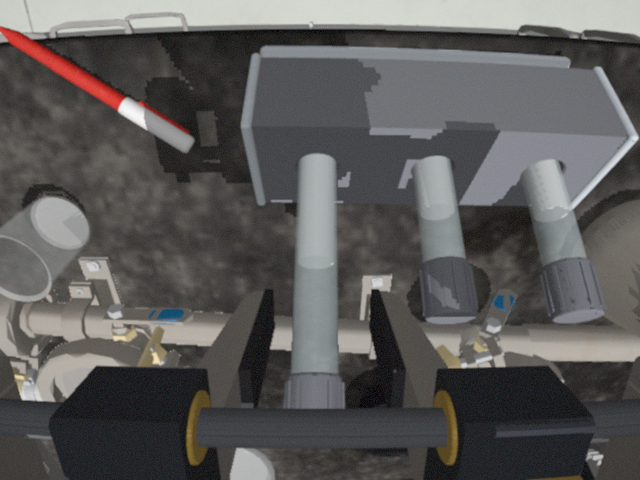

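View pics/scene2.png

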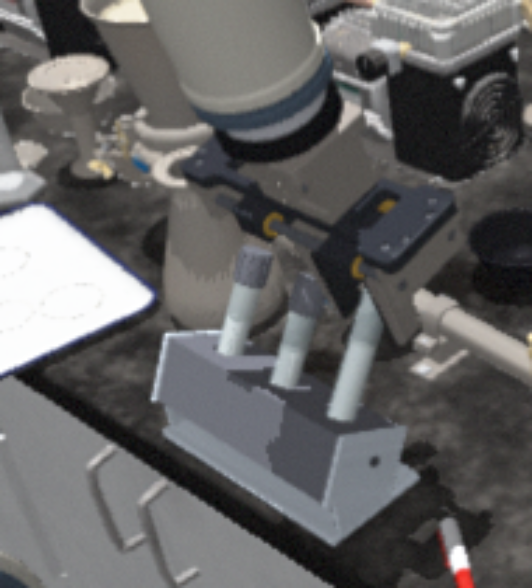

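The tube axis is at column 315 and the middle of the fingers at 322, so it's about 3 mm off sideways. Its cap edge, at row 373, is clear of the pads. I'll centre on it, then close.

Emit:
jog_arm(
  plan=[
    {"jaw":4.5,"dx":0.1,"dy":-0.35,"dz":0,"rx":0,"ry":0,"rz":0},
    {"jaw":4.5,"dx":0.1,"dy":-0.35,"dz":0,"rx":0,"ry":0,"rz":0},
    {"jaw":3.2,"dx":0.1,"dy":-0.35,"dz":0,"rx":0,"ry":0,"rz":0},
    {"jaw":2.5,"dx":0.1,"dy":-0.35,"dz":0,"rx":0,"ry":0,"rz":0},
    {"jaw":2.5,"dx":0.1,"dy":-0.35,"dz":0,"rx":0,"ry":0,"rz":0},
  ],
  squeeze=20,
)

```text
t: 2.48
position: [439.6, 138.5, 121.4]
eef_rot: [0.001, 1.306, 0.002]
contact_force: [-0.1, -0.8, -0.2]
gripper_width: 0.296
```

```bash
python3 - <<'E'
from h import *
from bench import manip
o=manip.get_obs()
cmd(pose((434,139.5,138),75,0,True),o)
c=manip.capture('wrist')["pixels"];cv2.imwrite("pics/wrist3.png",c)
E
```

```text
t 2.48 pos [439.6 138.5 121.4] d cm [ 0.15  0.1  -0.11] rot deg [ 0.   0.2 -0.1] j [ 0.375  0.111  2.243 -0.182  0.546 -1.052] F [-0.1 -0.8 -0.2] w 0.296
```

View pics/wrist3.png

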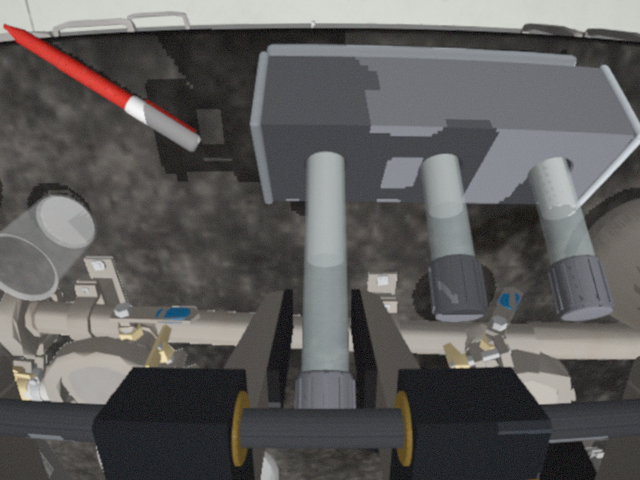

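Emit:
jog_arm(
  plan=[
    {"jaw":2.5,"dx":0.05,"dy":0.12,"dz":0,"rx":0,"ry":0,"rz":0},
    {"jaw":2.2,"dx":0.05,"dy":0.12,"dz":0,"rx":0,"ry":0,"rz":0},
    {"jaw":1.6,"dx":0.05,"dy":0.12,"dz":0,"rx":0,"ry":0,"rz":0},
    {"jaw":1.0,"dx":0.05,"dy":0.12,"dz":0,"rx":0,"ry":0,"rz":0},
    {"jaw":1.0,"dx":0.05,"dy":0.12,"dz":0,"rx":0,"ry":0,"rz":0},
  ],
  squeeze=20,
)

```text
t: 2.95
position: [439.4, 139.5, 119.9]
eef_rot: [0.001, 1.307, 0.002]
contact_force: [0.5, 1.9, 0.9]
gripper_width: 0.211
```

```bash
python3 - <<'E'
from h import *
from bench import manip
o=manip.get_obs()
cmd(pose((434,139.5,138),75,0,True),o)
c=manip.capture('wrist')["pixels"];cv2.imwrite("pics/wrist4.png",c)
E
```

```text
t 2.95 pos [439.4 139.5 119.9] d cm [ 0.02 -0.   -0.05] rot deg [ 0.   0.1 -0.1] j [ 0.378  0.115  2.243 -0.184  0.545 -1.048] F [0.5 1.9 0.9] w 0.211
```

View pics/wrist4.png

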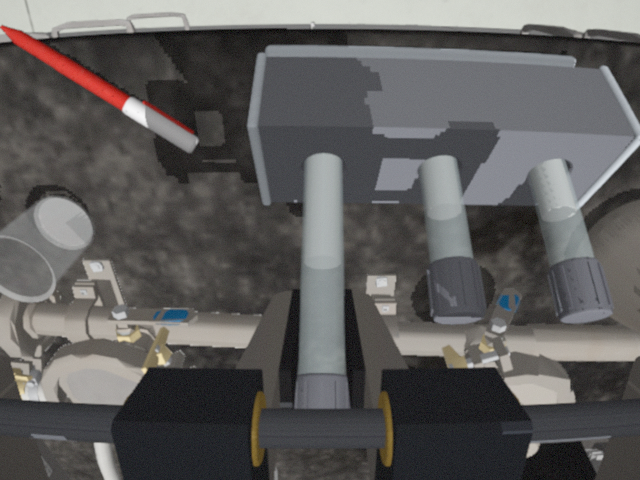

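Width reads 19.4 mm, so the glass is gripped. I'll draw it out slowly along its own axis; in tool axes that is -0.673 x, +0.740 z.

Emit:
jog_arm(
  plan=[
    {"jaw":1.0,"dx":0,"dy":0,"dz":0,"rx":0,"ry":0,"rz":0},
    {"jaw":1.0,"dx":-0.2,"dy":0,"dz":0.22,"rx":0,"ry":0,"rz":0},
    {"jaw":1.0,"dx":-0.54,"dy":0,"dz":0.59,"rx":0,"ry":0,"rz":0},
    {"jaw":1.0,"dx":-0.94,"dy":0,"dz":1.04,"rx":0,"ry":0,"rz":0},
    {"jaw":1.0,"dx":-1.35,"dy":0,"dz":1.48,"rx":0,"ry":0,"rz":0},
  ],
  squeeze=20,
)

```text
t: 3.42
position: [450.4, 139.4, 137.4]
eef_rot: [0.0, 1.307, 0.002]
contact_force: [-0.0, -0.1, -0.0]
gripper_width: 0.21
```

```bash
python3 - <<'E'
from h import *
from bench import manip
o=manip.get_obs()
cmd(pose((434,139.5,138),75,0,True),o)
c=manip.capture('wrist')["pixels"]
s=manip.capture('scene')["pixels"];cv2.imwrite("pics/m5.png",np.hstack([cv2.resize(c,(400,300)),cv2.resize(s[120:300,100:340],(400,300))]))
E
```

```text
t 3.42 pos [450.4 139.4 137.4] d cm [ 1.41  0.01 -1.57] rot deg [ 0.   0.1 -0.1] j [ 0.367  0.098  2.208 -0.165  0.594 -1.079] F [-0.  -0.1 -0. ] w 0.21
```

View pics/m5.png

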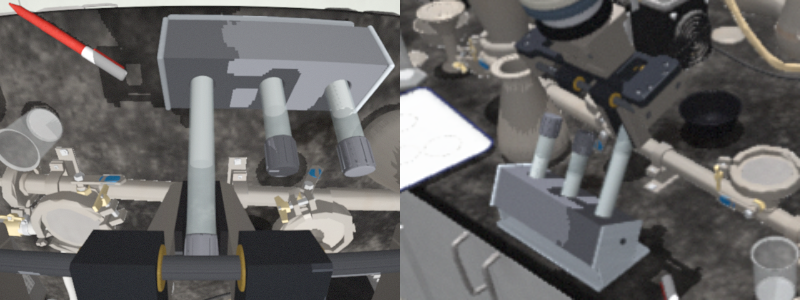

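The tube comes along with almost no force. I'll keep drawing.

Emit:
jog_arm(
  plan=[
    {"jaw":1.0,"dx":-0.6,"dy":0,"dz":0.66,"rx":0,"ry":0,"rz":0},
    {"jaw":1.0,"dx":-1.2,"dy":0,"dz":1.32,"rx":0,"ry":0,"rz":0},
    {"jaw":1.0,"dx":-2.02,"dy":0,"dz":2.22,"rx":0,"ry":0,"rz":0},
    {"jaw":1.0,"dx":-2.9,"dy":0,"dz":3.19,"rx":0,"ry":0,"rz":0},
    {"jaw":1.0,"dx":-3.7,"dy":0,"dz":4.07,"rx":0,"ry":0,"rz":0},
  ],
  squeeze=20,
)

```text
t: 3.93
position: [480.7, 139.5, 184.5]
eef_rot: [0.001, 1.306, 0.002]
contact_force: [0.9, -0.7, -0.2]
gripper_width: 0.211
```

```bash
python3 - <<'E'
from h import *
from bench import manip
o=manip.get_obs()
cmd(pose((434,139.5,138),75,0,True),o)
c=manip.capture('wrist')["pixels"]
s=manip.capture('scene')["pixels"];cv2.imwrite("pics/m6.png",np.hstack([cv2.resize(c,(400,300)),cv2.resize(s[120:300,100:340],(400,300))]))
E
```

```text
t 3.93 pos [480.7 139.5 184.5] d cm [ 5.17 -0.   -5.72] rot deg [ 0.   0.1 -0.1] j [ 0.341  0.067  2.11  -0.13   0.719 -1.143] F [ 0.9 -0.7 -0.2] w 0.211
```

View pics/m6.png

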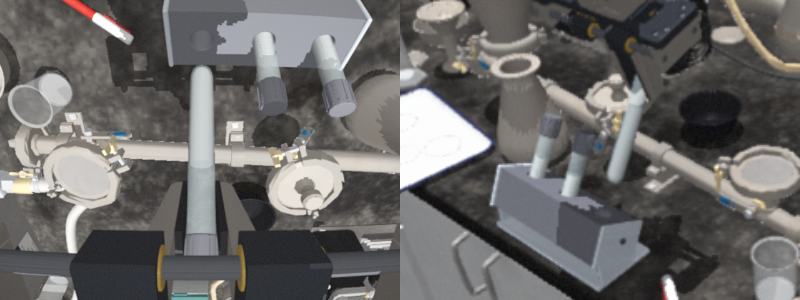

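The foot is out of the bore. Before swinging it over I'll fit a simple arm model to the recorded joint and TCP pairs, so I can pick a yaw that stays within joint ranges.

```bash
cat > kin.py <<'E'
from h import *
from scipy.optimize import least_squares
D=[([1.126,.354,1.634,0,1.155,-.002],[267.6,564.4,214]),([.956,.126,1.666,0,1.345,-.614],[311.5,444.1,332.5]),([.817,-.236,2.056,-.29,1.092,-.643],[350.6,242.1,330.2]),([.409,-.131,2.165,-.136,.879,-1.085],[403.8,136,236.1]),([.375,.111,2.243,-.182,.546,-1.052],[439.6,138.5,121.4]),([.367,.098,2.208,-.165,.594,-1.079],[450.4,139.4,137.4]),([.341,.067,2.11,-.13,.719,-1.143],[480.7,139.5,184.5])]
def fk(q,p):
    a,h,L1,L2,e,Lt=p
    A=R.from_euler('z',q[0]);B=A*R.from_euler('y',q[1]);Cc=B*R.from_euler('y',q[2]);E=Cc*R.from_euler('ZYZ',[q[3],q[4],q[5]])
    x=A.apply([a,0,h])+B.apply([0,0,L1])+Cc.apply([e,0,L2])+E.apply([0,0,Lt]); return x,E
f=lambda p:np.concatenate([fk(q,p)[0]-x for q,x in D])
s=least_squares(f,[0,290,500,490,0,358]);P=s.x
K=R.from_matrix(np.c_[[0,0,1.],[1,0,0],[0,1,0]]) # tool axes in flange frame: x=z, y=x, z=y
lo=np.array([-2.63,-.92,.06,-1.3,0,-3.02]);hi=np.array([2.63,2.1,2.66,4.44,2.69,3.02])
def ik(T,q0):
    def g(q):
        x,E=fk(q,P);return np.r_[(x-T[:3,3])/100,((E*K).inv()*R.from_matrix(T[:3,:3])).as_rotvec()]
    r=least_squares(g,np.clip(q0,lo+.01,hi-.01),bounds=(lo,hi));return r.x,np.abs(r.fun).max()
E
python3 - <<'E'
from kin import *
from bench import manip
np.set_printoptions(precision=2,suppress=True)
print(P,np.abs(s.fun).max())
o=manip.get_obs();q=o['joint_pos'];E=(fk(q,P)[1]*K);print((E.inv()*R.from_matrix(tcp(o)[:3,:3])).as_rotvec())
for yaw in(0,-30,-50,-60,-75,-90):
  for b,z in((43,200),(43,250)):
    G=np.array([418,-147.5,z]);print(yaw,b,z,*ik(pose(G,b,yaw,True),q))
E
```

```text
[  2.25 286.1  563.92 492.14  55.81 350.53] 1.489235467263029
[-3.14  0.    0.  ]
0 43 200 [-0.7  -0.05  2.54  1.62  0.49 -0.58] 1.746094380195018e-10
0 43 250 [-0.7  -0.2   2.48  1.26  0.52 -0.16] 2.8697400011878926e-12
-30 43 200 [-0.07 -0.1   2.49 -1.3   0.37 -3.02] 0.09117126982842501
-30 43 250 [-0.03 -0.22  2.5  -1.3   0.43 -3.02] 0.058876273582556655
-50 43 200 [ 0.13  0.    2.45 -1.3   0.68 -2.64] 0.03283753948705913
-50 43 250 [ 0.14 -0.12  2.42 -1.19  0.74 -2.81] 8.365684117661588e-10
-60 43 200 [ 0.21  0.07  2.4  -1.24  0.83 -2.49] 8.49248449341644e-12
-60 43 250 [ 0.21 -0.04  2.36 -1.1   0.89 -2.69] 2.842170943040401e-15
-75 43 200 [ 0.24  0.17  2.29 -1.05  1.   -2.42] 8.826273045769994e-15
-75 43 250 [ 0.24  0.07  2.24 -0.98  1.08 -2.56] 1.2340595212378955e-10
-90 43 200 [ 0.22  0.25  2.16 -0.89  1.16 -2.35] 9.509060205914466e-14
-90 43 250 [ 0.22  0.17  2.12 -0.86  1.24 -2.46] 2.842170943040401e-15
```

```bash
sed -i 's/K=R.from_matrix.*/K=R.from_matrix(np.c_[[0,0,1.],[-1,0,0],[0,-1,0]])/' kin.py; python3 - <<'E'
from kin import *
from bench import manip
np.set_printoptions(precision=2,suppress=True)
q=manip.get_obs()['joint_pos']
for g,b,y in(((460,125,250),60,-22),((450,90,260),48,-45),((435,0,260),43,-70),((418,-100,255),43,-90),((418,-147.5,255),43,-90),((418,-147.5,200),43,-90)):
    q,e=ik(pose(g,b,y,True),q);print(q,e)
cmd(pose((460,125,250),60,-22,True))
E
```

```text
[ 0.55 -0.05  2.19 -0.61  0.77 -0.24] 1.8820855984813533e-12
[ 0.7   0.04  2.18 -0.88  1.05  0.42] 1.0970779840135947e-13
[ 0.57  0.13  2.13 -0.85  1.25  0.67] 2.1982415887578093e-14
[ 0.33  0.18  2.09 -0.8   1.31  0.72] 2.352606998101692e-12
[ 0.22  0.16  2.12 -0.85  1.25  0.67] 2.842170943040401e-15
[ 0.22  0.25  2.16 -0.89  1.16  0.79] 4.4564352208453784e-13
t 4.03 pos [482.1 139.9 185.5] d cm [-5.   -1.83 -0.01] rot deg [ 20.3 -14.5  -8.7] j [ 0.34  0.07  2.11 -0.13  0.72 -1.14] F [ 0.1 -0.2  0.1] w 0.215
```

Emit:
jog_arm(
  plan=[
    {"jaw":1.0,"dx":-1.2,"dy":-0.2,"dz":0,"rx":3,"ry":-2,"rz":-1},
    {"jaw":1.0,"dx":-2.5,"dy":-0.7,"dz":0,"rx":7.5,"ry":-5,"rz":-3},
    {"jaw":1.0,"dx":-3.6,"dy":-1.2,"dz":0,"rx":12,"ry":-8.5,"rz":-5},
    {"jaw":1.0,"dx":-4.5,"dy":-1.6,"dz":0,"rx":16.5,"ry":-11.5,"rz":-7},
    {"jaw":1.0,"dx":-5,"dy":-1.8,"dz":0,"rx":20.3,"ry":-14.5,"rz":-8.7},
  ],
  squeeze=20,
)

```text
t: 4.45
position: [466.5, 121.4, 229.7]
eef_rot: [0.187, 1.056, -0.332]
contact_force: [-0.0, 0.6, -1.6]
gripper_width: 0.213
```

```bash
python3 - <<'E'
from kin import *
cmd(pose((450,90,260),48,-45,True))
E
```

```text
t 4.45 pos [466.5 121.4 229.7] d cm [-1.04 -4.05  1.41] rot deg [ 20.  -12.9 -13.7] j [ 0.541 -0.047  2.191 -0.586  0.765 -0.286] F [-0.   0.6 -1.6] w 0.213
```

Emit:
jog_arm(
  plan=[
    {"jaw":1.0,"dx":-0.2,"dy":-0.8,"dz":0.3,"rx":4,"ry":-2.5,"rz":-2.7},
    {"jaw":1.0,"dx":-0.4,"dy":-1.6,"dz":0.6,"rx":8,"ry":-5,"rz":-5.4},
    {"jaw":1.0,"dx":-0.6,"dy":-2.4,"dz":0.9,"rx":12,"ry":-7.7,"rz":-8.2},
    {"jaw":1.0,"dx":-0.8,"dy":-3.2,"dz":1.2,"rx":16,"ry":-10.3,"rz":-11},
    {"jaw":1.0,"dx":-1,"dy":-4,"dz":1.4,"rx":20,"ry":-12.9,"rz":-13.7},
  ],
  squeeze=20,
)

```text
t: 4.87
position: [459.3, 81.6, 245.0]
eef_rot: [0.327, 0.793, -0.738]
contact_force: [-0.1, -0.2, -0.4]
gripper_width: 0.212
```

```bash
python3 - <<'E'
from kin import *
from bench import manip
cmd(pose((435,0,260),43,-70,True))
s=manip.capture('scene')["pixels"];cv2.imwrite("pics/s7.png",s)
E
```

```text
t 4.87 pos [459.3  81.6 245. ] d cm [ 3.41 -8.09  4.07] rot deg [ 17.9  -4.8 -17.5] j [ 0.713  0.051  2.18  -0.876  1.054  0.437] F [-0.1 -0.2 -0.4] w 0.212
```

View pics/s7.png

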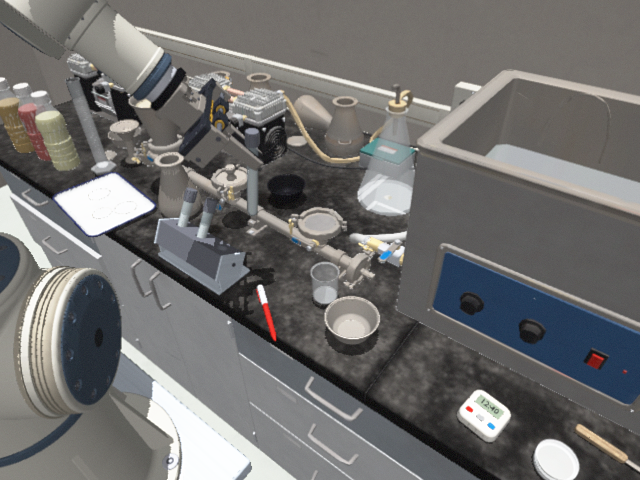

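The tube is nearly upright, spanning (252,130) to (252,213), and clear of everything. Onward to the bowl.

Emit:
jog_arm(
  plan=[
    {"jaw":1.0,"dx":0.5,"dy":-1.4,"dz":0.7,"rx":3.6,"ry":-1,"rz":-3.5},
    {"jaw":1.0,"dx":1.3,"dy":-3.1,"dz":1.6,"rx":7.2,"ry":-1.9,"rz":-7},
    {"jaw":1.0,"dx":2.1,"dy":-4.9,"dz":2.5,"rx":10.8,"ry":-2.9,"rz":-10.5},
    {"jaw":1.0,"dx":2.8,"dy":-6.7,"dz":3.4,"rx":14.4,"ry":-3.9,"rz":-14},
    {"jaw":1.0,"dx":3.4,"dy":-8.1,"dz":4.1,"rx":17.9,"ry":-4.8,"rz":-17.5},
  ],
  squeeze=20,
)

```text
t: 5.33
position: [439.6, -14.1, 246.5]
eef_rot: [0.456, 0.659, -1.16]
contact_force: [0.3, -0.1, 0.1]
gripper_width: 0.211
```

```bash
python3 - <<'E'
from kin import *
cmd(pose((418,-100,258),43,-90,True))
E
```

```text
t 5.33 pos [439.6 -14.1 246.5] d cm [ 6.41 -5.46  5.79] rot deg [ 13.9  -0.2 -14.5] j [ 0.582  0.143  2.13  -0.842  1.253  0.668] F [ 0.3 -0.1  0.1] w 0.211
```

Emit:
jog_arm(
  plan=[
    {"jaw":1.0,"dx":1.1,"dy":-1,"dz":1,"rx":2.8,"ry":0,"rz":-2.9},
    {"jaw":1.0,"dx":2.6,"dy":-2.2,"dz":2.3,"rx":5.6,"ry":0,"rz":-5.8},
    {"jaw":1.0,"dx":4.1,"dy":-3.5,"dz":3.7,"rx":8.4,"ry":0,"rz":-8.7},
    {"jaw":1.0,"dx":5.4,"dy":-4.6,"dz":4.9,"rx":11.2,"ry":-0.1,"rz":-11.6},
    {"jaw":1.0,"dx":6.4,"dy":-5.5,"dz":5.8,"rx":13.9,"ry":-0.2,"rz":-14.5},
  ],
  squeeze=20,
)

```text
t: 5.75
position: [417.9, -114.3, 245.2]
eef_rot: [0.588, 0.587, -1.489]
contact_force: [0.1, 0.1, -0.8]
gripper_width: 0.211
```

```bash
python3 - <<'E'
from kin import *
from bench import manip
o=manip.get_obs()
cmd(pose((418,-147.5,235),43,-90,True),o)
s=manip.capture('scene')["pixels"];t=manip.capture('top')["pixels"]
cv2.imwrite("pics/s8.png",cv2.resize(s[130:380,200:450],None,fx=2.4,fy=2.4));cv2.imwrite("pics/t8.png",cv2.resize(t[220:350,280:440],None,fx=4,fy=4));cv2.imwrite("pics/w8.png",manip.capture('wrist')["pixels"])
E
```

```text
t 5.75 pos [ 417.9 -114.3  245.2] d cm [5.02 0.   1.53] rot deg [-0.  -0.1 -0. ] j [ 0.338  0.18   2.088 -0.793  1.314  0.727] F [ 0.1  0.1 -0.8] w 0.211
```

View pics/s8.png

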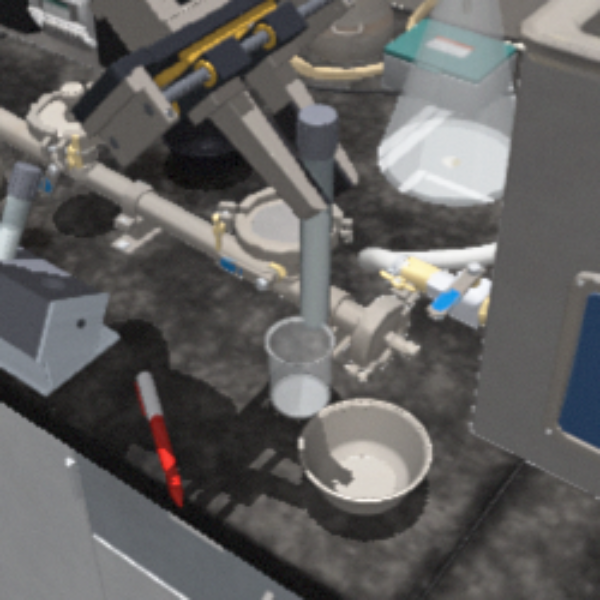

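View pics/t8.png

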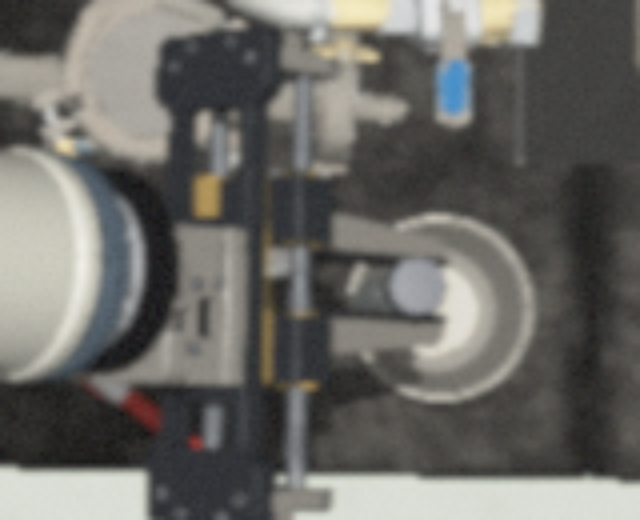

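View pics/w8.png

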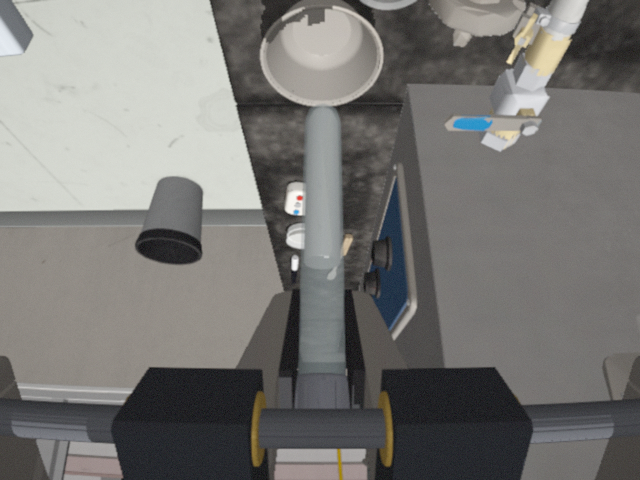

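The tube is upright with its foot at scene zoom (313,325). Now over the bowl centre.

Emit:
jog_arm(
  plan=[
    {"jaw":1.0,"dx":0.8,"dy":0,"dz":0.3,"rx":0,"ry":0,"rz":0},
    {"jaw":1.0,"dx":2,"dy":0,"dz":0.6,"rx":0,"ry":0,"rz":0},
    {"jaw":1.0,"dx":3.3,"dy":0,"dz":1,"rx":0,"ry":0,"rz":0},
    {"jaw":1.0,"dx":4.4,"dy":0,"dz":1.3,"rx":0,"ry":0,"rz":0},
    {"jaw":1.0,"dx":5,"dy":0,"dz":1.5,"rx":0,"ry":0,"rz":0},
  ],
  squeeze=20,
)

```text
t: 6.32
position: [418.2, -160.8, 221.6]
eef_rot: [0.586, 0.586, -1.487]
contact_force: [0.1, -0.0, -1.2]
gripper_width: 0.212
```

```bash
python3 - <<'E'
from kin import *
from bench import manip
o=manip.get_obs()
cmd(pose((418,-147.5,202),43,-90,True),o)
s=manip.capture('scene')["pixels"];t=manip.capture('top')["pixels"]
cv2.imwrite("pics/s9.png",cv2.resize(s[150:360,280:430],None,fx=2.8,fy=2.8,interpolation=cv2.INTER_CUBIC));cv2.imwrite("pics/t9.png",cv2.resize(t[240:340,340:440],None,fx=6,fy=6,interpolation=cv2.INTER_CUBIC));cv2.imwrite("pics/w9.png",manip.capture('wrist')["pixels"])
E
```

```text
t 6.32 pos [ 418.2 -160.8  221.6] d cm [ 2.26 -0.02 -2.35] rot deg [ 0.1  0.  -0.2] j [ 0.237  0.2    2.135 -0.863  1.214  0.724] F [ 0.1 -0.  -1.2] w 0.212
```

View pics/s9.png

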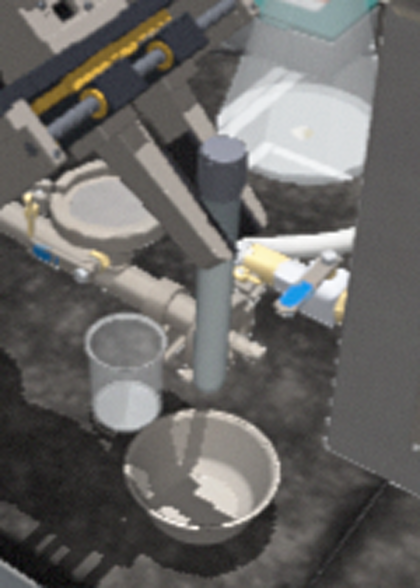

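View pics/t9.png

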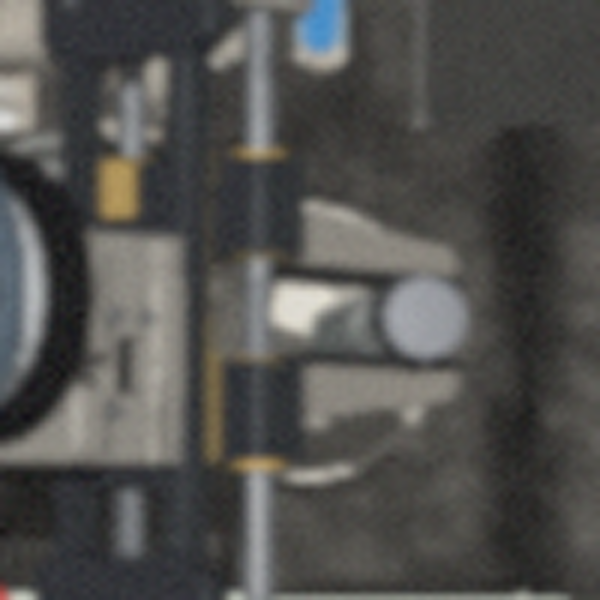

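View pics/w9.png

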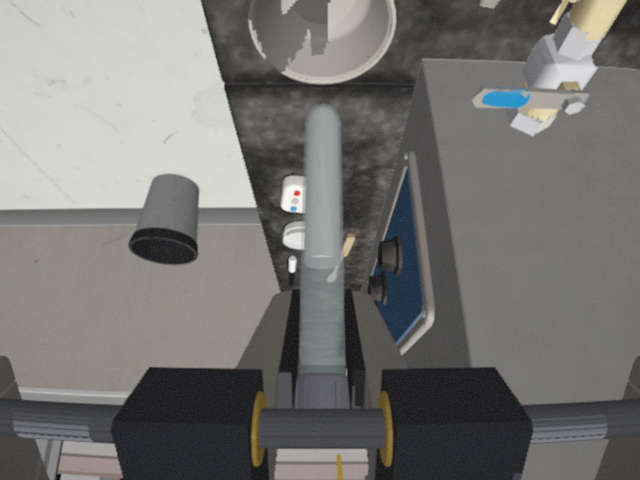

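```bash
cat > meas.py <<'E'
from kin import *
def meas(ct,cs,fs):
    x,e=tri([ray('top',*ct),ray('scene',*cs)]);print('cap',np.round(x,1),round(e[0],1))
    o,d=ray('scene',*fs);b=d@(x-o);q=b*b-(x-o)@(x-o)+160**2;print('disc',round(q))
    for s in(-1,1):
        f=o+d*(b+s*np.sqrt(max(q,0)));a=(x-f)/160;print('footsphere',np.round(f,1),'axis',np.round(a,3),'tilt deg',round(float(np.degrees(np.arccos(a[2]/np.linalg.norm(a)))),1))
    f=o+d*((x[2]-160-o[2])/d[2]);print('foot if z=cap-160',np.round(f,1),'offset',np.round(f-x,1)); return x
E
python3 - <<'E'
from meas import *
x=meas((411,293),(359.3,203.2),(354.6,285.4))
print(proj('scene',[418,-147,39]),proj('top',[418,-147,39]))
E
```

```text
cap [ 416.4 -151.3  280.4] 0.2
disc 13181
footsphere [ 279.7 -234.4  284.8] axis [ 0.854  0.519 -0.027] tilt deg 91.6
footsphere [ 416.2 -150.3  120.4] axis [ 0.001 -0.006  1.   ] tilt deg 0.4
foot if z=cap-160 [ 416.2 -150.3  120.4] offset [  -0.2    1.  -160. ]
[351.88461947 317.29054723] [390.05340678 296.63596922]
```

The axis is 0.4° off vertical and the foot is at (416,-150,110), about 3 mm from the bowl centre. I'll lower it 38 mm and centre it.

Emit:
jog_arm(
  plan=[
    {"jaw":1.0,"dx":0.3,"dy":0.05,"dz":-0.4,"rx":0,"ry":0,"rz":0},
    {"jaw":1.0,"dx":0.9,"dy":0.1,"dz":-1.1,"rx":0,"ry":0,"rz":0},
    {"jaw":1.0,"dx":1.5,"dy":0.13,"dz":-1.9,"rx":0,"ry":0,"rz":0},
    {"jaw":1.0,"dx":2.1,"dy":0.13,"dz":-2.6,"rx":0,"ry":0,"rz":0},
    {"jaw":1.0,"dx":2.4,"dy":0.13,"dz":-2.97,"rx":0,"ry":0,"rz":0},
  ],
  squeeze=20,
)

```text
t: 6.88
position: [419.8, -157.0, 182.9]
eef_rot: [0.586, 0.586, -1.487]
contact_force: [-0.4, -0.3, 0.2]
gripper_width: 0.21
```

Emit:
jog_arm(
  plan=[
    {"jaw":1.0,"dx":0,"dy":0,"dz":0,"rx":0,"ry":0,"rz":0},
    {"jaw":1.0,"dx":0,"dy":0,"dz":0,"rx":0,"ry":0,"rz":0},
    {"jaw":1.0,"dx":0,"dy":0,"dz":0,"rx":0,"ry":0,"rz":0},
    {"jaw":1.0,"dx":0,"dy":0,"dz":0,"rx":0,"ry":0,"rz":0},
    {"jaw":1.0,"dx":0,"dy":0,"dz":0,"rx":0,"ry":0,"rz":0},
  ],
  squeeze=20,
)

```text
t: 7.3
position: [420.4, -157.2, 184.8]
eef_rot: [0.588, 0.585, -1.487]
contact_force: [-0.2, 0.5, -0.5]
gripper_width: 0.209
```

```bash
python3 - <<'E'
from kin import *
from bench import manip
o=manip.get_obs()
cmd(pose((418,-147.5,202),43,-90,True),o)
s=manip.capture('scene')["pixels"];t=manip.capture('top')["pixels"]
cv2.imwrite("pics/sA_full.png",s)
cv2.imwrite("pics/sA.png",cv2.resize(s[150:360,280:430],None,fx=2.8,fy=2.8,interpolation=cv2.INTER_CUBIC));cv2.imwrite("pics/tA.png",cv2.resize(t[240:340,340:440],None,fx=6,fy=6,interpolation=cv2.INTER_CUBIC))
E
```

```text
t 7.3 pos [ 420.4 -157.2  184.8] d cm [ 0.01 -0.24  0.59] rot deg [-0.   0.  -0.2] j [ 0.244  0.271  2.155 -0.889  1.158  0.806] F [-0.2  0.5 -0.5] w 0.209
```

View pics/sA.png

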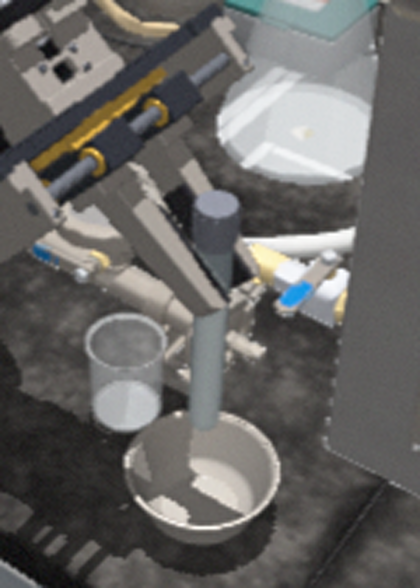

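View pics/tA.png

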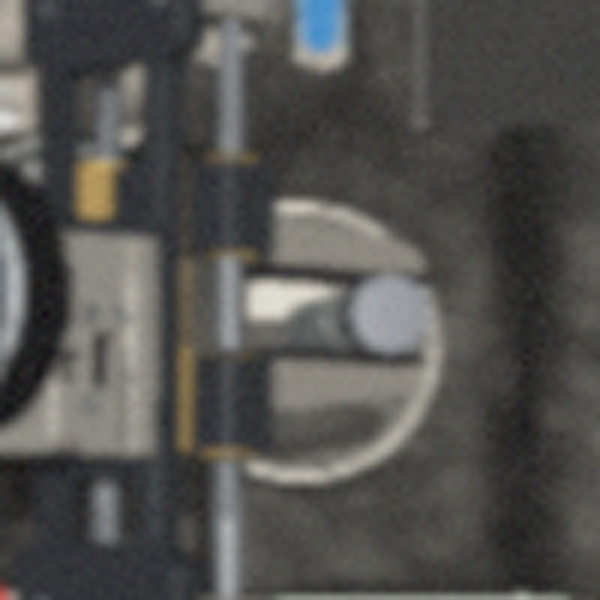

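View pics/sA_full.png

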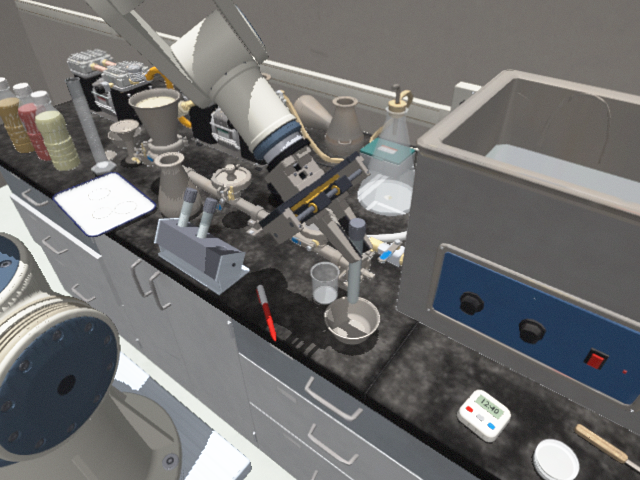

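```bash
python3 - <<'E'
from meas import *
x=meas((405,292.2),(357.1,222.1),(353.2,299.3))
E
```

```text
cap [ 419.2 -147.2  244.3] 0.1
disc 13774
footsphere [ 283.5 -231.1  257.3] axis [ 0.848  0.524 -0.081] tilt deg 94.7
footsphere [ 418.4 -147.6   84.3] axis [0.005 0.002 1.   ] tilt deg 0.3
foot if z=cap-160 [ 418.4 -147.6   84.3] offset [  -0.8   -0.4 -160. ]
```

The foot is at (418.4,-147.6), z≈74: 35 mm above the rim and within about 1 mm of the bowl centre. Tilt is about 0.3°. Handing in.

```bash
python3 - <<'E'
from bench import manip
print(manip.finish_job())
E
```

```text
the job is handed in; nothing more can be done
None
```

The long tube is out of the rack and held upright, cap up, over the middle of the small steel bowl. I handed the job in at about 7.4 s with the arm still gripping it.

I gripped it with 20 N on the glass, about 46 mm below the cap's end, and drew it out along its own axis. The contact force I read stayed under about 2 N throughout. I then turned it upright and carried it over the beaker at height.

**Last checks, from the scene and top pictures:**
- **Position:** the foot is at about (418, -148) mm, against a bowl centre of (418, -147) mm.
- **Height:** the foot is at z ≈ 74 mm, about 35 mm above the rim.
- **Tilt:** about 0.3° from vertical.
- **Grip:** the opening read a steady 19.3 mm on the 20 mm glass, so nothing suggested slipping.
- **Surroundings:** the short tubes, rack, bowl and beaker look unmoved in the last scene picture.

**What disagreed:**
- **Commands:** the first move call was refused because I had left out some of the row values. Nothing moved, and sending all the values worked.
- **Measured pose:** the sideways readings near the grasp were about 3–4 mm from where I aimed. I corrected this from the wrist picture before closing the gripper.

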